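Present a bearing ball under the stereo microscope

TASK

Clear the orange screwdriver lying in front of the microscope: stand it, blade down, in the steel tool cup and leave it there. Then pick up the inspection tray that has the steel ball in its pocket and bring it in under the microscope, without the ball ever rolling over the pocket rim, without bumping the microscope and leaving the other things on the bench where they are. Do not put the tray down: the program finishes while holding the tray in the air, level and motionless, with the ball straight below the objective and in focus, its centre 90 mm below the lens.

Things in the scene. Friction and masses are not known exactly. Their poses are not given: they have to be found in the camera images.
- driver: Screwdriver, 160 mm, 45 g, lying on a flat: orange hexagonal grip 80 mm long, 18 mm across flats; black collar; steel blade 5.4 mm thick, 68 mm long. Origin: on its underside near the grip's blade end, 78 mm from the blade's tip, 9 mm under the centre line. +x runs to the grip's rear end (82 mm from the origin); z up as it lies.
- driver_tip (a point): The tip of the screwdriver's blade, on its centre line.
- driver_grip (a point): The middle of the screwdriver's orange grip, on its centre line, 118 mm from the blade's tip; the place to take it. Axes as the body.
- cup: Tool cup of dark steel, loose, 0.4 kg: round, straight, outside diameter 70 mm, 98 mm high, wall 3 mm, bottom 6 mm thick, empty. Origin: centre of its underside, z up.
- cup_in (a point): Centre of the cup's inner floor, 6 mm above its underside; inside diameter 64 mm.
- cup_rim (a point): Centre of the cup's mouth, 98 mm above its underside.
- tray: The ball's tray, loose, 150 g: blue upright grip block (x 74, y 22, z 36 mm), aluminium neck 14 mm wide and 6.5 mm high, round aluminium head 56 mm wide, 7 mm thick, centred 150 mm ahead (+x) of the grip, with a round pocket 24 mm wide, 3 mm deep, black floor. Origin: under the grip's centre, on the underside; x to the head, z up. Mass centre 36 mm ahead. May swap places with the spare.
- tray_grip (a point): Centre of the blue grip of the ball's tray, 20 mm above the tray's underside. Axes as the tray. Taken here across its 22 mm width with a firm grip (40 N or so) it stays put.
- tray_pocket (a point): Centre of the pocket's floor of the ball's tray, 150 mm in front of the grip and 4 mm above the tray's underside.
- ball_center (a point): Centre of the loose steel ball, 20 mm diameter, 33 g, which lies in the tray's pocket with its centre 10 mm above the pocket's floor. It has about 5 mm of play to every side, and rolls over the 3 mm rim if the tray tips about 40 degrees or is jerked.
- scope: Cream stereo microscope, fixed. Origin: bench height, on the optical axis. Base x -100..100, y -100..190, 22 mm high. Pole 32 mm wide at y 145, knobs and block z 228..336. On the axis: black ring light 68 mm wide from z 236 (lens face 235), head widening to 100 mm at z 300..332, housing to 400; eyepieces rise to +x. Its -x side (to the robot) is open between base and head.
- focus (a point): The point of focus: on the optical axis, 90 mm below the lens, 145 mm above the bench. The ball's centre has to end here.
- spare: The identical empty tray, to be left alone. Origin and axes as for the tray.
- tweezers: Steel tweezers lying flat, 145 mm long, 10 mm high; leave alone. Origin under the middle, long axis x.
- bearing: Steel bearing ring, 52 mm diameter, 15 mm high; leave alone. Origin: centre of its underside.
- bottle: Green bottle with white cap, 60 mm diameter, 150 mm high; leave alone. Origin: centre of its underside.
- bin: Open green parts bin 100 x 140 mm, 55 mm high; leave alone. Origin: centre of its underside.
- roll: Roll of yellow tape lying flat, 90 mm diameter, 19 mm high; leave alone. Origin: centre of its underside.
- mouse: Black computer mouse, 105 x 60 mm, 35 mm high; leave alone. Origin: centre of its underside.

How it is judged (in metres and radians):
On the way, in this order (a step that is already met when the one before it is completed fails the run):
1. the screwdriver stands blade down in the cup, let go (horizontal distance between driver_tip and cup_in below 0.036 m and z of driver_tip in the frame of cup below 0.025 m and angle between driver's own x axis and vertical below 0.75 rad and contact force between driver and the fingers below 0.2 N and angle between cup's own z axis and vertical below 0.12 rad), for 0.2 s.
2. the tray is lifted clear of the bench with the ball in its pocket (height (world z) of tray_pocket above 0.05 m and distance between ball_center and tray_pocket below 0.0155 m and contact force between tray and the fingers above 1 N), for 0.2 s.
At the end, for the whole second after the job is handed in: Fingers hold the tray in the air, still, level within 0.1 rad, clear of the microscope; ball in its pocket, within 15 mm sideways and 10 mm in height of the focus. Screwdriver let go in the upright cup, blade tip within 19 mm of its floor, leaning under 0.75 rad (all of step 1 and distance between ball_center and tray_pocket below 0.0155 m and angle between tray's own z axis and vertical below 0.1 rad and horizontal distance between ball_center and focus below 0.015 m and height (world z) of ball_center between 0.135 and 0.155 m and contact force between tray and the fingers above 1 N and contact force between tray and scope below 0.1 N and linear speed of tray below 0.02 m/s); the arm keeps its last pose, push and grip.
It fails at once if the ball leaves the pocket of its tray (distance between ball_center and tray_pocket above 0.0165 m).
It fails at once if the microscope is bumped (more than 6 N) (contact force between scope and anything else above 6 N).
It fails at once if another thing on the bench is moved by more than 30 mm (distance of any of spare, tweezers, bearing, bottle, bin, roll, mouse from where it was at the start of the episode above 0.03 m).
It also fails if it takes over 64 s, if anything falls off the work surface, if the arm or the gripper's body presses on something with over 40 N, if the wrist force passes 120 N, or if a joint passes its speed limit or range.

ROBOT

A 6-joint arm with a two-finger parallel gripper is mounted at the origin on the work surface. World frame = base frame: x ahead of the robot, y to its left, z up, the work surface at z = 0. Lengths are in m, angles in degrees, forces in N, time in s.
With the tool pointing down it reaches from about 0.4 to 0.825 m from the base axis. Payload 7 kg.
Tool frame: the origin (TCP) lies midway between the tips of the shut fingers; the grasp point (between the pads) lies 19 mm behind it; z points along the fingers, y is the line along which they close (so a half turn about z gives the same grasp; the last joint's range is limited). The gripper opens to 88 mm and grips with 3 to 60 N. Pads are 19 mm wide; open, the fingers measure 130 mm over their backs; the gripper's body (78 mm by 193 mm) begins 47 mm behind the grasp point.
Start: joints at [88.47, 20.546, 0.682, 0, -70.136, -16.507], TCP at [0.209, 0.642, 0.227] pointing down, gripper open.
Joint ranges: [-176.03, 176.03], [-82.01, 121.73], [-58.28, 71.71], [-173.87, 95.51], [-174.79, -0.11], [-173.66, 173.66]. Speed limits (degrees/s): [136.94, 136.94, 172.46, 180, 180, 180].

INTERFACE

Orientations are given as a 3x3 rotation matrix whose columns are the frame's x, y, z axes.
In Python, from rig import robot gives the robot as it stands. Calls block until the motion is done:
- robot.goto(position, orientation): joint-space move of the TCP to a pose.
- robot.servo_line(position, ori=None, speed=0.15): straight line of the TCP; ori=None keeps the orientation; speed is the mean speed in m/s.
- robot.movej(angles): joint-space move.
- robot.move_gripper(opening): opening from 0.0 (shut) to 1.0 (fully open); the grip force is fixed at half the most; returns when the fingers have stopped.
- robot.dwell(seconds).
- robot.ik(position, orientation): joint angles nearest the present ones, or None.
- robot.grab_frame(name): name is "scene" or "top"; returns (picture, depth): 480x640x3 uint8, red, green, blue; 480x640 float32, m along the optical axis (not along the pixel's ray), 0 where there is no reading.
- robot.camera_info(name): a dict with "vfov" (degrees; the focal length in pixels is half the picture's height over the tangent of half this angle, whatever the lens; pixels are square), "cx", "cy" (the principal point, pixels), "k1" (the pictures are not rectified: a ray, as slopes to the right and down, at radius r is drawn at 1 + k1 r^2 times it, then the intrinsics apply), "view" (4x4, takes a point from world to camera coordinates). Camera axes: x right, y down, z forward; pixel columns grow to the right and rows downward; lengths in m; the calibration is good to about 2 mm. A picture is of the moment at which its call begins. camera_info takes no time and is no camera call.
A pose or a line that the arm cannot do raises robot.Unreachable and nothing moves.
- robot.job_done(): hands the job in; it is judged then, once.
Readings, each from a call of its own:
- robot.read_t(): time.
- robot.read_qpos(): joint angles.
- robot.read_qvel(): joint speeds.
- robot.read_effort(): joint torques, N m.
- robot.read_position(): TCP position.
- robot.read_tcp_rot(): TCP orientation.
- robot.read_force(): force on the tool from outside, world axes, zero at the start.
- robot.read_ft_torque(): the same for the moment, N m.
- robot.read_grip_width(): opening from 0.0 (shut) to 1.0 (fully open).
- robot.read_finger_force(): force on a finger pad.
Only numpy, scipy, OpenCV 4.12 (cv2) and the standard library are available. Lean on these libraries where they do the work, as an engineer would, in place of code of your own. Each camera call takes 0.05 s, during which the arm holds its last target. There are 200 camera calls.

## Working session

There is one attempt and no reset: what is moved stays moved. The work goes in short steps, each a Python script; the robot and the scene stay as the last script left them, time stands still between calls to the robot, and variables do not carry over. Pictures are saved under pics/ and viewed, at most 10 in all, crops included, and the job is handed in when it is done.

```bash
mkdir -p pics; ls; cat > h.py <<'E'
import numpy as np, cv2
from rig import robot
def cam(name):
    i=robot.camera_info(name); f=240/np.tan(np.radians(i["vfov"]/2))
    return f,i["cx"],i["cy"],i["k1"],np.array(i["view"])
def unproj(name,u,v,d=None,z=None):
    f,cx,cy,k1,V=cam(name); u=np.asarray(u,float); v=np.asarray(v,float)
    xd=(u-cx)/f; yd=(v-cy)/f; x,y=xd,yd
    for _ in range(20):
        s=1+k1*(x*x+y*y); x,y=xd/s,yd/s
    r=np.stack([x,y,np.ones_like(x)],-1); R=V[:3,:3]; t=V[:3,3]
    o=-R.T@t; w=r@R
    if d is None: d=(z-o[2])/w[...,2]
    return o+w*np.asarray(d)[...,None]
def proj(name,p):
    f,cx,cy,k1,V=cam(name); c=V[:3,:3]@np.asarray(p)+V[:3,3]; x,y=c[:2]/c[2]; s=1+k1*(x*x+y*y)
    return cx+f*x*s, cy+f*y*s
E
python3 - <<'E'
from h import *
for n in("scene","top"):
    p,d=robot.grab_frame(n); cv2.imwrite(f"pics/{n}0.png",p[...,::-1]); np.savez(f"{n}0.npz",p=p,d=d)
    print(n,robot.camera_info(n))
E
```

```text
pics
scene {'vfov': 45.55945391673471, 'cx': 319.4717939685217, 'cy': 235.89773710046165, 'k1': -0.08350034237754149, 'view': array([[ 0.75766638,  0.65255615,  0.01058884, -0.42995717],
       [ 0.56230518, -0.64447054, -0.51814149, -0.25164328],
       [-0.33129222,  0.39853255, -0.85522937,  1.81214748],
       [ 0.        ,  0.        ,  0.        ,  1.        ]])}
top {'vfov': 47.315857915943916, 'cx': 320.05280427161864, 'cy': 250.28097540769917, 'k1': -0.01107779540015865, 'view': array([[-0.00212728, -0.99992272, -0.01224839,  0.02322307],
       [-0.99401195,  0.00345254, -0.10921684,  0.57117848],
       [ 0.10925069,  0.01194271, -0.99394248,  1.32420956],
       [ 0.        ,  0.        ,  0.        ,  1.        ]])}
```

View pics/scene0.png

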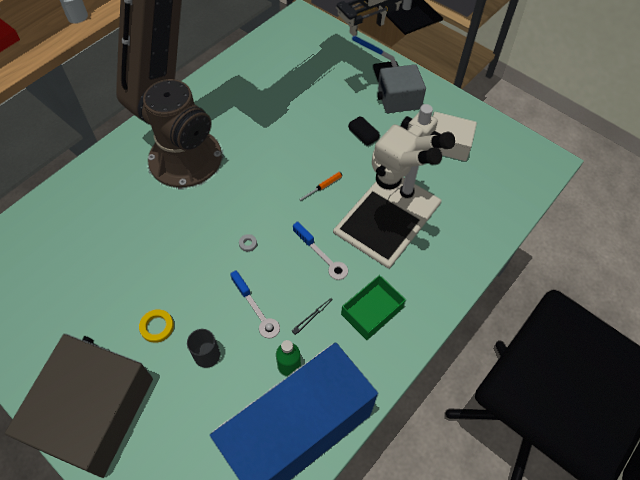

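View pics/top0.png

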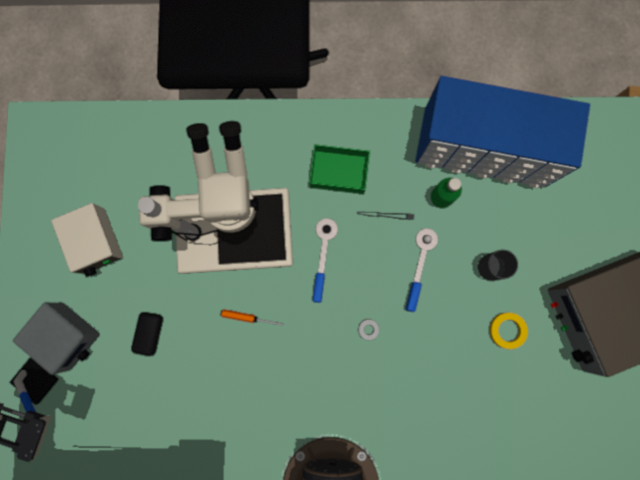

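The scene view shows the same things as the top one. In the top view:
- The ball's tray has its head at (427,239) and its blue grip at (414,297). The spare has its head at (327,229).
- The driver's grip is at (238,316) and its tip at (282,323).
- The cup is at about (498,265).
- The scope base spans (177..291, 190..272).

```bash
cat > m.py <<'E'
from h import *
z=np.load("top0.npz"); p,d=z["p"],z["d"]
hsv=cv2.cvtColor(p,cv2.COLOR_RGB2HSV)
vv,uu=np.mgrid[:480,:640]; W=unproj("top",uu,vv,d); W[d==0]=np.nan
def roi(u0,u1,v0,v1):
    m=np.zeros((480,640),bool); m[v0:v1,u0:u1]=1; return m
def rect(m,zz,lab):
    P=unproj("top",uu[m],vv[m],z=zz)[:,:2]*1000
    (c,s,a)=cv2.minAreaRect(P.astype(np.float32)); mu=P.mean(0); w,v=np.linalg.eigh(np.cov(P.T))
    print(lab,m.sum(),"rect",np.round(c),np.round(s),round(a,1),"mean",mu.round(1),"dir",np.degrees(np.arctan2(v[1,1],v[0,1])).round(1),"zmed",np.nanmedian(W[m][:,2]).round(4))
H,S,V=hsv[...,0],hsv[...,1],hsv[...,2]
rect(roi(210,262,300,335)&(H<20)&(S>150)&(V>80),.014,"driver grip")
rect(roi(400,430,270,320)&(H>100)&(H<130)&(S>120),.036,"tray grip")
rect(roi(305,335,265,310)&(H>100)&(H<130)&(S>120),.036,"spare grip")
rect(roi(405,445,222,256)&(S<50)&(V>90),.007,"tray head")
rect(roi(308,345,212,248)&(S<50)&(V>90),.007,"spare head")
print("tip",unproj("top",282.,323.5,z=.009))
m=roi(470,525,240,290)&(W[...,2]>.085)&(W[...,2]<.11); rect(m,.098,"cup rim")
P=W[m]; 
# circle centre via minEnclosingCircle
print(cv2.minEnclosingCircle((P[:,:2]*1000).astype(np.float32)))
m=roi(165,300,180,285)&(abs(W[...,2]-.022)<.007); 
P=(W[m][:,:2]*1000).astype(np.float32); print("scope base",cv2.minAreaRect(P), np.percentile(P,[.5,99.5],axis=0))
for k,q in [("bear",(369,330)),("roll",(509,331)),("mouse",(147,333)),("bottle",(453,184)),("tw",(386,215)),("headtop",(225,195))]:
    print(k,W[q[1],q[0]].round(3))
print("corners",[unproj("top",float(u),float(v),z=.022)[:2].round(3) for u,v in((177,196),(288,190),(291,264),(179,272))])
E
python3 m.py; python3 - <<'E'
import cv2,numpy as np
p=cv2.imread("pics/top0.png")
a=cv2.resize(p[170:350,120:320],None,fx=3,fy=3,interpolation=cv2.INTER_CUBIC)
cv2.imwrite("pics/crop1.png",a)
E
```

```text
driver grip 239 rect [411. 227.] [83. 18.] 79.3 mean [411.  226.8] dir 79.6 zmed 0.0172
tray grip 287 rect [ 457. -205.] [24. 72.] 74.8 mean [ 456.5 -205.3] dir 164.3 zmed 0.0357
spare grip 253 rect [479.  26.] [22. 71.] 82.7 mean [479.6  26.4] dir 172.7 zmed 0.0357
tray head 474 rect [ 595. -246.] [58. 69.] 89.8 mean [ 598.5 -245.5] dir 163.8 zmed 0.0071
spare head 433 rect [619.   6.] [58. 74.] 89.8 mean [623.8   6.9] dir 171.6 zmed 0.0068
tip [0.39120736 0.11673886 0.009     ]
cup rim 226 rect [ 529. -404.] [72. 69.] 88.0 mean [ 529.6 -405.1] dir 104.8 zmed 0.0959
((531.0625, -405.47308349609375), 36.548152923583984)
scope base ((624.7611083984375, 240.38082885742188), (199.8814239501953, 290.4486999511719), 3.6729280948638916) [[521.62162598  94.453825  ]
 [727.05164642 380.48320679]]
bear [ 0.375 -0.099  0.   ]
roll [ 0.371 -0.445  0.006]
mouse [0.369 0.446 0.031]
bottle [ 0.709 -0.284  0.15 ]
tw [ 0.663 -0.145  0.008]
headtop [0.633 0.19  0.399]
corners [array([0.712, 0.383]), array([0.726, 0.102]), array([0.538, 0.094]), array([0.519, 0.373])]
```

View pics/crop1.png

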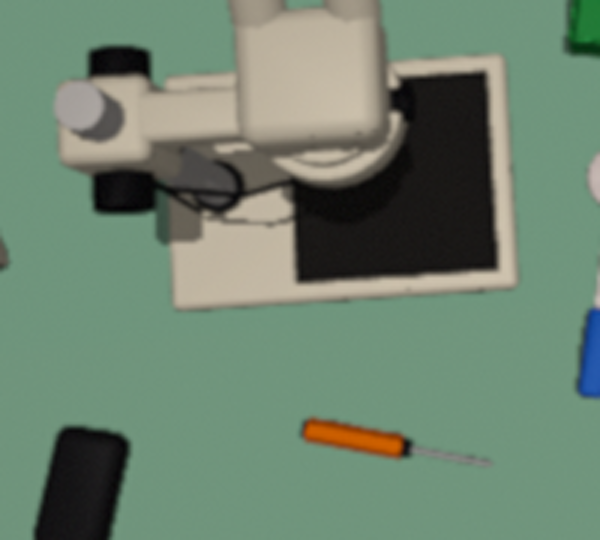

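Scope axis comes out at about (0.628, 0.196) with a yaw of about 3.7°. The crop shows the driver clear of the base. Next I check reachability of the placing poses.

```bash
cat >> h.py <<'E'
DX=np.array([np.cos(np.radians(79.6)),np.sin(np.radians(79.6)),0]); DG=np.array([.411,.227,0.])
CUP=np.array([.530,-.405,0.]); Z=np.array([0,0,1.])
def Rdown(xdir):
    x=np.array(xdir,float); return np.column_stack([x,np.cross(-Z,x),-Z])
def Rplace(s,yaw,t):
    a,t=np.radians([yaw,t]); h=np.array([np.cos(a),np.sin(a),0])
    z=np.cos(t)*h-np.sin(t)*Z; u=np.cos(t)*Z+np.sin(t)*h
    return np.column_stack([s*u,np.cross(z,s*u),z]),h,u
def tcp_place(s,yaw,t,tipz,tipoff=0.,c=.006):
    R,h,u=Rplace(s,yaw,t); tip=CUP+Z*tipz+tipoff*h
    return tip+.118*u+c*R[:,2],R
E
python3 - <<'E'
from h import *
print(robot.read_tcp_rot().round(2) if hasattr(robot.read_tcp_rot(),'round') else robot.read_tcp_rot())
for s in(1,-1):
    print("grasp",s,robot.ik(DG+Z*.003,Rdown(s*DX)), robot.ik(DG+Z*.2,Rdown(s*DX)))
    for t in(0,15,25):
        for yaw in range(-120,61,10):
            a=robot.ik(*tcp_place(s,yaw,t,.012,-.012)); b=robot.ik(*tcp_place(s,yaw,t,.12,-.012))
            if a is not None and b is not None: print(s,t,yaw,np.round(a),np.round(b))
for th in (-15.7,164.3):
    q=np.radians(th); print("tray",th,robot.ik([.457,-.205,.002],Rdown([np.cos(q),np.sin(q),0])))
E
```

```text
[[ 0.95 -0.31 -0.  ]
 [-0.31 -0.95 -0.  ]
 [ 0.    0.   -1.  ]]
grasp 1 [ 53.02310234  17.45854417 -40.19117959   0.         -32.35027623
 116.57689766] [ 53.02310234   2.05321642 -26.55399324   0.         -61.39279033
 116.57689766]
1 0 -120 [  2.  53. -27.  58. -95. -82.] [  2.  44. -28.  59. -99. -75.]
1 0 -110 [  3.  50. -37.  67. -91. -88.] [  2.  41. -38.  68. -94. -79.]
1 0 -100 [  1.  47. -47.  79. -89. -94.] [  1.  37. -47.  79. -91. -84.]
1 0 -90 [  -4.   45.  -55.   93.  -91. -101.] [ -4.  34. -56.  94. -90. -89.]
1 0 -40 [ -69.   59.  -56. -149. -111.  -78.] [ -70.   34.  -57. -150.  -91.  -90.]
1 0 -30 [ -75.   53.  -48. -135.  -98.  -82.] [ -75.   30.  -49. -135.  -82.  -98.]
1 0 -20 [ -77.   48.  -40. -123.  -89.  -92.] [ -76.   28.  -40. -122.  -78. -109.]
1 0 -10 [ -77.   45.  -31. -112.  -85. -103.] [ -76.   28.  -31. -111.  -78. -118.]
1 0 0 [ -76.   44.  -23. -103.  -85. -112.] [ -75.   30.  -23. -102.  -81. -126.]
1 0 10 [ -74.   45.  -15.  -95.  -87. -121.] [ -74.   32.  -15.  -94.  -86. -133.]
1 0 20 [ -72.   46.   -7.  -88.  -91. -127.] [ -72.   35.   -7.  -89
[... 5862 characters left out ...]
38.] [-57.  15. -15. -81. -50.  19.]
-1 25 10 [-60.  29. -12. -83. -59.  35.] [-58.  19. -10. -76. -60.  20.]
-1 25 20 [-59.  32.  -7. -76. -67.  33.] [-58.  22.  -4. -72. -69.  21.]
-1 25 30 [-58.  35.  -1. -70. -74.  32.] [-57.  26.   2. -68. -78.  22.]
-1 25 40 [-56.  38.   5. -66. -82.  32.] [-56.  30.   8. -65. -86.  23.]
-1 25 50 [-55.  41.  11. -61. -89.  33.] [-55.  34.  14. -62. -94.  24.]
-1 25 60 [-52.  44.  17. -57. -97.  34.] [ -53.   37.   20.  -59. -102.   26.]
tray -15.7 [-1.64457190e+00  1.98223109e+01 -3.62599172e+01  2.54444375e-14
 -3.39177719e+01  7.59445719e+01]
tray 164.3 [-1.64457190e+00  1.98223109e+01 -3.62599172e+01 -2.54444375e-14
 -3.39177719e+01 -1.04055428e+02]
```

```bash
python3 - <<'E'
from h import *
R=Rdown(-DX)
robot.goto(DG+Z*.12,R); print(robot.read_t())
robot.servo_line(DG+Z*.004,speed=.1)
robot.move_gripper(0.0); print("w",robot.read_grip_width()*88,robot.read_finger_force(),robot.read_position())
robot.servo_line(DG+Z*.22,speed=.15); print("w",robot.read_grip_width()*88,robot.read_t())
q=np.array(robot.read_qpos()); q[0]=5; 
print(q.round(1))
robot.movej(q); print(robot.read_position(),robot.read_t())
for tz in (.25,.2,.15,.012): print(tz,[robot.ik(*tcp_place(-1,y,15,tz,-.012)) is not None for y in(-90,-100,-110)])
p,d=robot.grab_frame("top"); cv2.imwrite("pics/t1.png",p[...,::-1])
p,d=robot.grab_frame("scene"); cv2.imwrite("pics/s1.png",p[...,::-1])
a=cv2.imread("pics/s1.png")[100:400,100:400]; cv2.imwrite("pics/s1c.png",cv2.resize(a,None,fx=2,fy=2))
E
```

```text
1.825
w 19.2303084839434 29.998944886028767 [0.41093926 0.22695315 0.00396056]
w 19.240880255960683 5.8167
[  5.    1.1 -24.8  -0.  -64.1 -63.4]
[ 0.44345455 -0.15312907  0.21913303] 7.2417
0.25 [True, True, True]
0.2 [True, True, True]
0.15 [True, True, True]
0.012 [False, True, True]
```

View pics/s1c.png

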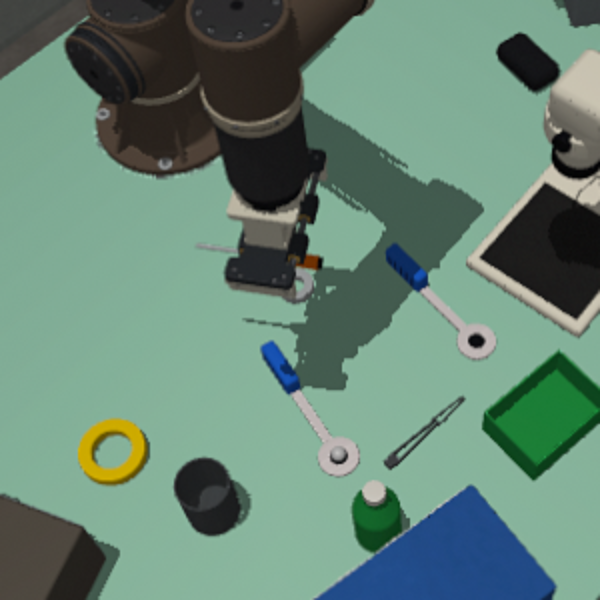

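The driver is held at its grip: orange shows at (310,263) and the blade points left at (200,246). Next is the pre-place pose above the cup.

```bash
python3 - <<'E'
from h import *
P,R=tcp_place(-1,-100,15,.20,-.012)
robot.goto(P,R); print(robot.read_position(),robot.read_t(),np.round(robot.read_qpos()),robot.read_grip_width()*88)
p,d=robot.grab_frame("top"); cv2.imwrite("pics/t2.png",p[...,::-1])
q,e=robot.grab_frame("scene"); cv2.imwrite("pics/s2.png",q[...,::-1]); np.savez("f2.npz",p=p,d=d,q=q,e=e)
a=np.hstack([cv2.resize(q[200:440,80:340],(400,369)),cv2.resize(p[140:380,330:590],(400,369))]); cv2.imwrite("pics/c2.png",a[...,::-1])
E
```

```text
[ 0.52578112 -0.42894757  0.31257435] 9.9667 [ -3.  22. -43.  77. -79. 115.] 19.273962753060843
```

View pics/c2.png

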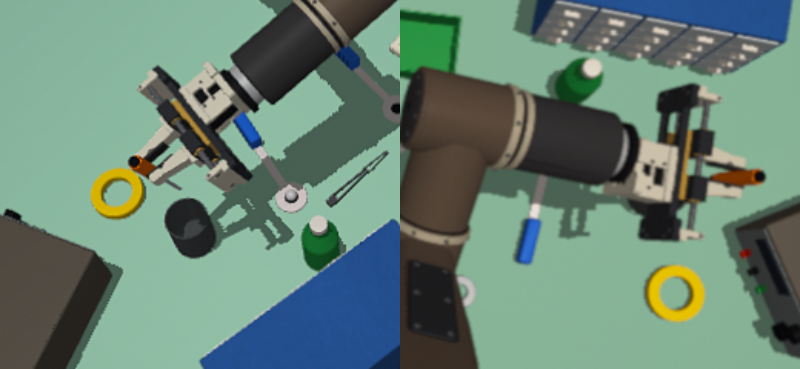

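The driver is held upright over the cup. In the scene crop the orange rear is at (140,165) and the blade's tip is near (180,188). I compare that with the predicted tip before lowering.

```bash
python3 - <<'E'
from h import *
P=np.array(robot.read_position());R=np.array(robot.read_tcp_rot())
u=-R[:,0]; g=P-.006*R[:,2]
for n in("scene","top"):
  for k in(-.118,-.06,0,.04): print(n,k,np.round(proj(n,g+k*u),1))
q=cv2.imread("pics/s2.png")[285:345,150:240]; cv2.imwrite("pics/c3.png",cv2.resize(q,None,fx=8,fy=8,interpolation=cv2.INTER_CUBIC))
E
```

```text
scene -0.118 [197.3 321.6]
scene -0.06 [187.2 315.7]
scene 0 [175.9 309. ]
scene 0.04 [167.7 304.2]
top -0.118 [511.6 259.1]
top -0.06 [528.1 257.8]
top 0 [546.8 256.3]
top 0.04 [560.5 255.2]
```

View pics/c3.png

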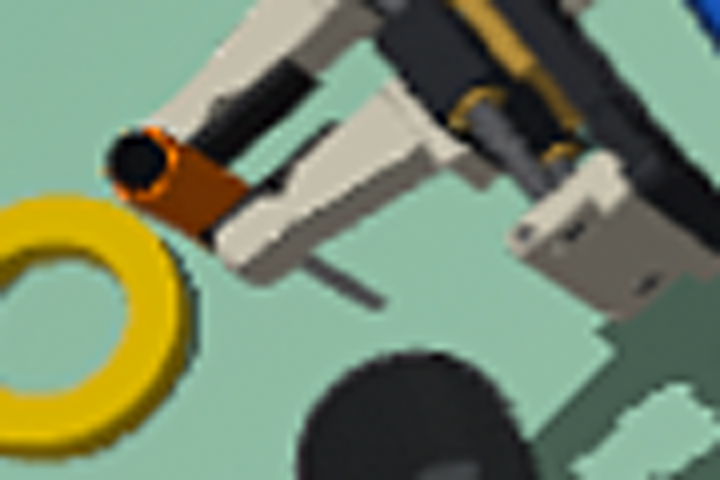

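The tip is seen at (197.8,322.9) and predicted at (197.3,321.6), so I lower it.

```bash
python3 - <<'E'
from h import *
P,R=tcp_place(-1,-100,15,.013,-.010)
P0=np.array(robot.read_position())
robot.servo_line([P[0],P[1],P[2]+.09],speed=.1); print(robot.read_force())
robot.servo_line(P,speed=.06); print(robot.read_position(),P,robot.read_force())
robot.move_gripper(0.6); robot.dwell(.3)
R=np.array(robot.read_tcp_rot())
robot.servo_line(P-.11*R[:,2],speed=.12); print(robot.read_force(),robot.read_t(),np.round(robot.read_qpos()))
p,d=robot.grab_frame("top"); q,e=robot.grab_frame("scene")
np.savez("f3.npz",p=p,d=d,q=q,e=e)
a=np.hstack([cv2.resize(q[200:440,80:340],(400,369)),cv2.resize(p[140:380,330:590],(400,369))]); cv2.imwrite("pics/c4.png",a[...,::-1])
E
```

```text
[-0.07235605 -0.51906744  0.12520988]
[ 0.52553092 -0.43093534  0.12581569] [ 0.52542677 -0.4309361   0.12542633] [-0.64637822  0.52029611 -1.26036492]
[0.06924078 0.57006288 0.11989648] 14.975 [ 10.  36. -45.  68. -78.  98.]
```

View pics/c4.png

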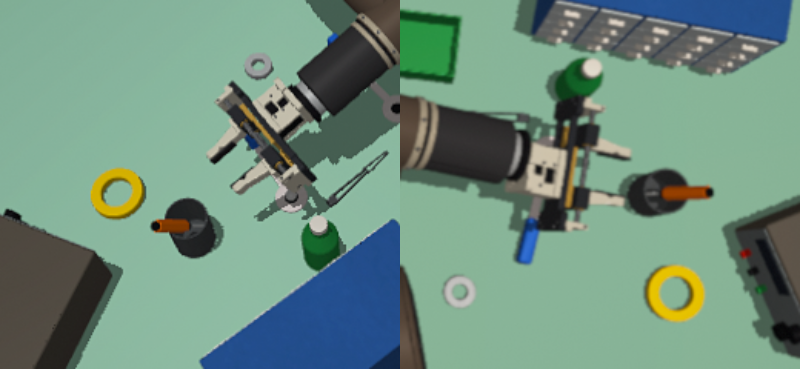

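The driver is in the cup, leaning slightly: orange at (170,226) in the scene crop and (685,192) in the top crop. Next I take the tray.

```bash
cat >> h.py <<'E'
TY=np.radians(-15.7); TX=np.array([np.cos(TY),np.sin(TY),0]); SH=.018
TG=np.array([.4565,-.2053,0])+SH*TX
E
python3 - <<'E'
from h import *
P=np.array(robot.read_position())
robot.servo_line(P+Z*.12,speed=.2)
R=Rdown(TX)
robot.goto(TG+Z*.2,R); robot.goto(TG+Z*.08,R)
robot.servo_line(TG+Z*.003,speed=.08); print(robot.read_force())
robot.move_gripper(0.0); print("w",robot.read_grip_width()*88,robot.read_finger_force(),robot.read_t())
robot.servo_line(TG+Z*.07,speed=.04); robot.dwell(.3)
print("w",robot.read_grip_width()*88,robot.read_force(),robot.read_ft_torque(),robot.read_t())
p,d=robot.grab_frame("top"); q,e=robot.grab_frame("scene"); np.savez("f4.npz",p=p,d=d,q=q,e=e)
a=np.hstack([cv2.resize(q[200:440,80:340],(400,369)),cv2.resize(p[140:380,330:590],(400,369))]); cv2.imwrite("pics/c5.png",a[...,::-1])
E
```

```text
[-0.30991575  0.07671564  0.59053888]
w 22.2090143760828 29.948306679725647 19.1583
w 22.40178103175493 [-0.44202816  0.49896969 -1.61110713] [ 0.04104826  0.08680882 -0.03392968] 21.2833
```

View pics/c5.png

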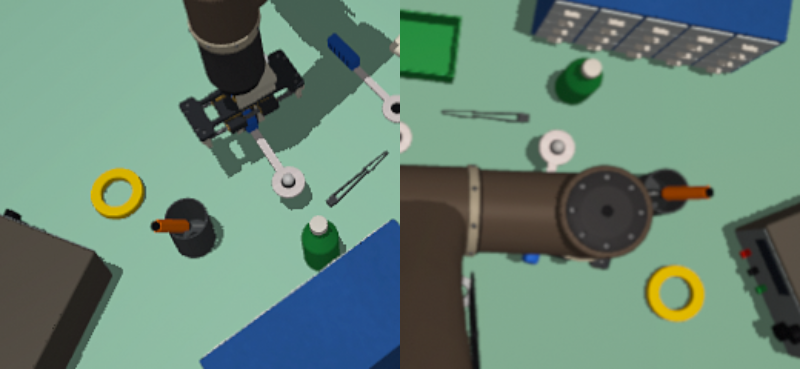

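The tray is held with the ball in its pocket, seen at (288,181) in the scene crop. I check that it is level, and check the arm's clearance to the scope at the goal by rotating the arm's depth cloud about the base.

```bash
cat > k.py <<'E'
from h import *
from scipy.spatial import cKDTree
import sys
z=np.load("f4.npz"); z0=np.load("scene0.npz"); t0=np.load("top0.npz")
vv,uu=np.mgrid[:480,:640]
def cl(n,d): 
    W=unproj(n,uu,vv,d); W[d==0]=np.nan; return W
T=cl("top",z["d"]); S=cl("scene",z["e"]); T0=cl("top",t0["d"]); S0=cl("scene",z0["d"])
for n,W in(("top",T),("scene",S)):
    c=np.array([*(TG-SH*TX+.150*TX)[:2],.074]); r=np.hypot(*(W[...,:2]-c[:2]).transpose(2,0,1))
    m=(r<.026)&(r>.014)&(abs(W[...,2]-.074)<.02); P=W[m]; A=np.c_[P[:,:2]-c[:2],np.ones(len(P))]
    s,*_=np.linalg.lstsq(A,P[:,2],rcond=None); print(n,m.sum(),"slope",s.round(3))
    m=(r<.04)&(abs(W[...,2]-.074)<.006); print(" rim circle",cv2.minEnclosingCircle((W[m][:,:2]*1000).astype(np.float32)),"exp",c)
    m=(r<.02)&(W[...,2]>.079); print(" ball top pts",m.sum(),W[m].mean(0).round(4),W[m][:,2].max().round(4))
inb=lambda W:(W[...,0]>.5)&(W[...,0]<.8)&(W[...,1]>.05)&(W[...,1]<.42)&(W[...,2]>.15)
sc=np.r_[T0[inb(T0)],S0[inb(S0)]]
arm=[]
for W,W0 in((T,T0),(S,S0)):
    m=(W[...,2]>.12)&(abs(W[...,2]-W0[...,2])>.05)&(np.hypot(W[...,0],W[...,1])>.15)&(np.hypot(W[...,0],W[...,1])<.9)&(W[...,2]<1)&~inb(W); arm.append(W[m])
arm=np.concatenate(arm); print(len(sc),len(arm),arm.min(0),arm.max(0))
kt=cKDTree(sc)
for dth in (0,20,30,41.2):
    a=np.radians(dth); q=arm@np.array([[np.cos(a),np.sin(a),0],[-np.sin(a),np.cos(a),0],[0,0,1]])+Z*.065
    D,i=kt.query(q); j=D.argmin(); print(dth,D.min().round(3),"arm",q[j].round(3),"scope",sc[i[j]].round(3))
E
python3 k.py
```

```text
top 263 slope [ 0.005 -0.008  0.075]
 rim circle ((595.3687133789062, -243.79554748535156), 33.672142028808594) exp [ 0.60090376 -0.24589007  0.074     ]
 ball top pts 54 [ 0.6017 -0.2449  0.0863] 0.0923
scene 212 slope [-0.017 -0.007  0.073]
 rim circle ((596.0834350585938, -243.9331817626953), 34.600215911865234) exp [ 0.60090376 -0.24589007  0.074     ]
 ball top pts 52 [ 0.6033 -0.2465  0.0863] 0.0945
11003 42683 [ 0.06484609 -0.46021347  0.12029761] [0.53867248 0.67335945 0.77331577]
0 0.165 arm [0.53  0.042 0.493] scope [0.602 0.154 0.396]
20 0.122 arm [0.551 0.06  0.245] scope [0.607 0.152 0.302]
30 0.072 arm [0.545 0.109 0.298] scope [0.593 0.16  0.312]
41.2 0.042 arm [0.54  0.169 0.332] scope [0.579 0.185 0.327]
```

Level within 1° and about 42 mm clear of the scope at the goal, so I carry the tray in.

```bash
python3 - <<'E'
from h import *
robot.servo_line(TG+Z*.134,speed=.05)
F=np.array([.6276,.1955,0]); 
def tgt(az,r):
    a=np.radians(az); x=np.array([np.cos(a),np.sin(a),0]); return x*r+Z*.134, Rdown(x)
r=np.hypot(*F[:2])-.150+SH; az=np.degrees(np.arctan2(F[1],F[0]))
robot.servo_line(*tgt(az-20,r),speed=.06)
robot.servo_line(*tgt(az,r),speed=.05); robot.dwell(1)
print(r,az,robot.read_position(),robot.read_force(),robot.read_grip_width()*88,robot.read_t())
p,d=robot.grab_frame("top"); q,e=robot.grab_frame("scene"); np.savez("f5.npz",p=p,d=d,q=q,e=e)
a=np.hstack([cv2.resize(q[100:280,280:480],(400,360)),cv2.resize(p[140:320,130:330],(400,360))]); cv2.imwrite("pics/c6.png",a[...,::-1])
E
```

```text
0.5253446660618766 17.30202786358134 [0.50159186 0.15626386 0.1339891 ] [-0.34653583 -0.17180095 -1.83764055] 21.999491825214683 30.975
```

View pics/c6.png

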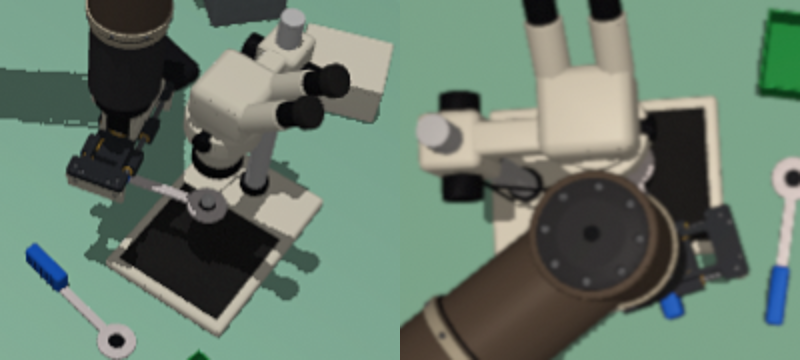

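The tray head is under the ring light at (208,204) in the scene crop, with the ball in its pocket. One numeric check of the ball and the ring light from depth.

```bash
python3 - <<'E'
from h import *
from scipy.optimize import least_squares
vv,uu=np.mgrid[:480,:640]
S=unproj("scene",uu,vv,np.load("f5.npz")["e"]); S0=unproj("scene",uu,vv,np.load("scene0.npz")["d"])
F=np.array([.6276,.1955])
r=np.hypot(S[...,0]-F[0],S[...,1]-F[1])
m=(r<.045)&(abs(S[...,2]-.138)<.006)
for lo,hi in((.12,.142),(.1445,.16)):
    m=(r<.045)&(S[...,2]>lo)&(S[...,2]<hi); P=S[m]; print(lo,m.sum(),P.mean(0).round(4),P[:,2].max().round(4),cv2.minEnclosingCircle((P[:,:2]*1000).astype(np.float32)))
r=np.hypot(S0[...,0]-F[0],S0[...,1]-F[1])
m=(r<.06)&(S0[...,2]>.238)&(S0[...,2]<.256); P=S0[m]
s=least_squares(lambda c:np.hypot(P[:,0]-c[0],P[:,1]-c[1])-.034,F,loss="soft_l1",f_scale=.002); print("ring",m.sum(),s.x,abs(s.fun).mean())
print("ball pix",proj("scene",[*F,.145]))
q=np.load("f5.npz")["q"]; u,v=map(int,proj("scene",[*F,.145])); g=cv2.cvtColor(q,cv2.COLOR_RGB2GRAY)
print(g[v-9:v+10:1,u-12:u+13:2])
E
```

```text
0.12 260 [0.6253 0.1911 0.1365] 0.1419 ((620.343017578125, 191.07652282714844), 36.51157760620117)
0.1445 41 [0.6302 0.1927 0.1505] 0.1597 ((633.3841552734375, 190.17445373535156), 20.343996047973633)
ring 130 [0.62923625 0.19954487] 0.0015703379514186207
ball pix (np.float64(383.44725619499883), np.float64(199.31950939034476))
[[104 198 190 189 189 189 191 192 173 156 177 195 143]
 [ 86 141 196 190 189 189 189 190 190 191 190 186 100]
 [ 56  15 144 195 190 191 192 190 189 188 189 146 158]
 [ 19   8  41 149 193 166 157 180 192 190 185 157 190]
 [  0  11  21  55 148 114 101 133 161 189 147 190 188]
 [ 99  12  24  70  89  89  91  92 108 144 162 189 187]
 [161 140  48  96  93  92  90  92  93  89 186 188 188]
 [178 137  81  94  93  90  90  90  94  91 143 189 187]
 [177  83  93  94  94  87  92  92  93  94 104 192 188]
 [162 150  91  93  93  88  93  94  89  95  93 171 189]
 [114 143  91  94  80  91  94  94  89  95  90 151 191]
 [ 49  80  88  94  55  92  94  94  69  95  94 123 195]
 [  8  66  87  93  42  71  93  91  36  94  95  91 153]
 [ 12  64 149  92  77  29  65  66  32  94  96  82 100]
 [ 13  49 182  89  95  30  11  20  78  94  95  68  78]
 [ 13  32 171 148  93  80  53  74  98  93  95  48  27]
 [ 23  24 135 181  94  96  87  96  95  94  95  17  11]
 [ 27  25  76 138  95  95  95  94  93  96  91   9  12]
 [ 27  24  31  83  98  94  94  94  93  97  69  10  14]]
```

```bash
python3 - <<'E'
from h import *
P=np.array(robot.read_position()); robot.servo_line(P+[0,.004,-.0005],speed=.01); robot.dwell(1.5)
print(robot.read_position(),robot.read_finger_force(),robot.read_t(),robot.job_done())
E
```

```text
the job is handed in; nothing more can be done
[0.50154679 0.16016095 0.1334874 ] 29.9472114443779 33.125 None
```

The job is handed in at 33 s of the allowed 64 s. The screwdriver stands blade down in the cup, and the arm holds the tray level under the microscope. The ball measured within about 8 mm of the objective's axis before a final 4 mm move towards it, with its centre at about 145 mm. The judge's verdict was not shown to me.

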